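Square a plywood blank into the corner stop, then hang up the push block

TASK

Pick up the orange push block by its wooden grip and, holding it, nudge the plywood blank across the dark fixture board until it lies flat and touches both aluminium fences of the square corner along their faces; never touch the blank with the gripper or arm. Then hook the push block onto the steel rail at the green band, slide it along the rail until it hangs in the middle of the red band (do not hook it on directly at the red band), and let go, with the blank still tight in its corner. Leave the two bamboo pieces and the glue bottle standing where they are.

Things in the scene. Friction and masses are not known exactly. Their poses are not given: they have to be found in the camera images.
- fixture: fixed dark wooden board 240 (x) x 280 (y) x 12 mm on the bench with two aluminium fences 20 mm thick that rise 24 mm above the board: one along y whose inner face (x = +100 mm) looks to -x, and one along x whose inner face (y = +120 mm) looks to -y. Origin: centre of its underside
- corner (a point): the inner square corner of the fixture where the two fence faces meet, on the board's top (fixture frame +100, +120, +12 mm); axes as the fixture: the free area lies towards -x and -y
- blank: loose plywood plate 110 (x) x 150 (y) x 18 mm, about 0.15 to 0.3 kg, lying on the fixture board, pale with a thin black cross on its top. Origin: centre of its underside; at home its axes are those of the fixture, and it starts turned by at most 0.25 rad
- blank_corner (a point): the blank's bottom corner at its +x, +y (55, 75, 0 mm): it belongs in the fixture's corner
- blank_right_end (a point): the blank's bottom corner at +x, -y (55, -75, 0 mm), other end of the edge that goes against the fence along y
- blank_near_end (a point): the blank's bottom corner at -x, +y (-55, 75, 0 mm), other end of the edge that goes against the fence along x
- pusher: loose push block, 0.25 kg, 132 mm tall, standing on its heavy orange foot 60 (x) x 80 (y) x 20 mm, whose upright faces are for pushing; above it a pale wooden hook and a grip. Origin: centre of the foot's underside; z up; x is the way its hook's mouth opens. Hung on the rail it stays nearly upright
- pusher_mouth (a point): centre of the hook's mouth (17, 0, 39 mm in the block's frame). It is open towards +x between the foot's top (z 20) and the end of the lip (z 58 mm): the rail enters there, then the block is lowered. A leg (x -24 to -12, 30 mm wide in y) closes the mouth's -x side
- pusher_grip (a point): centre of the push block's grip (0, 0, 113 mm in its frame): 24 (x) x 34 (y) mm, z 90 to 132 mm, standing on the cross bar
- pusher_hook (a point): middle of the underside of the hook's cross bar (0, 0, 78 mm in the block's frame), which rests on top of the rail. The bar spans x -24 to +22 mm, 30 mm wide in y, z 78 to 90 mm; from its +x end a lip (x 12 to 22 mm) hangs down to z 58 mm; rail space between leg and lip 24 mm
- rail: fixed steel rail: round bar 14 mm thick, 360 mm long along its y, axis 170 mm above the bench, on two posts at y = -173 and +173 mm (feet of 24 mm radius). Origin: on the bench under the bar's middle
- green_band (a point): centre of the green band, 50 mm long, on the rail's axis (rail frame 0, +100, 170 mm); axes as the rail
- red_band: red band, 50 mm long, round the rail; origin at its middle on the rail's axis; axes as the rail; between 100 and 190 mm from the green band towards the rail's -y
- bamboo_tall: loose bamboo piece standing upright, 48 mm thick, 85 mm tall, origin at its foot; leave it alone
- bamboo_short: loose bamboo piece standing upright, 52 mm thick, 50 mm tall, origin at its foot; leave it alone
- glue: loose white glue bottle with red cap, 60 mm thick, 150 mm tall, origin at its foot; leave it alone

How it is judged:
By the outcome, as a careful person would: the job done as asked, in the order asked, and still so for the second after the job is handed in, with the robot touching nothing.
It also fails if it takes over 64 s, if anything falls off the work surface, if the arm or the gripper's body presses on something with over 40 N, if the wrist force passes 120 N, or if a joint passes its speed limit or range.

ROBOT

A 7-joint arm with a two-finger parallel gripper is mounted at the origin on the work surface. World frame = base frame: x ahead of the robot, y to its left, z up, the work surface at z = 0. Lengths are in m, angles in rad, forces in N, time in s.
With the tool pointing down it reaches from about 0.4 to 0.9 m from the base axis. Payload 5.6 kg.
Tool frame: the origin (TCP) lies between the finger pads; the fingertips stand 19 mm ahead of it and the grasp point (between the pads) is the TCP; z points along the fingers, y is the line along which they close (so a half turn about z gives the same grasp; the last joint's range is limited). The gripper opens to 92 mm and grips with 3 to 60 N. Pads are 20 mm wide; open, the fingers measure 128 mm over their backs; the gripper's body (75 mm by 189 mm) begins 69 mm behind the grasp point.
Start: joints at [1.06, 0.468, -0.012, 1.603, 0.006, 1.071, -0.056], TCP at [0.293, -0.58, 0.202] pointing down, gripper open.
Joint ranges: [-2.53, 2.53], [-0.31, 2.02], [-1.57, 1.55], [0.28, 2.44], [-1.29, 4.43], [0.15, 1.84], [-2.92, 2.92]. Speed limits (rad/s): [2.57, 2.57, 3.14, 3.14, 3.14, 3.14, 3.14].

INTERFACE

Orientations are given as a rotation vector (axis times angle).
In Python, from plant import telemetry, eyes, job_done gives the robot as it stands.
- The arm moves only by the tool play_rows, never from a script. Its argument "plan" is one flat list of numbers, 7 for each row, row after row: the turn, a rotation vector about the tool's x, y, z as a fraction of full scale, then the shift along the tool's x, y, z as a fraction of full scale, then the closure, from 0 (fully open) to 1 (shut). In form: [ax, ay, az, x, y, z, gripper, ax, ay, az, x, y, z, gripper, ...]. A call has 1 to 20 rows; each row is the pose to reach, as a shift and turn from the pose commanded when the call began, along the tool's axes at that moment, turning the shorter way round; what a row does not reach only later rows make up. Full scale, the value 1, is 0.08 m for a shift and pi rad for a turn. A row lasts 1/10 s, in which the tool goes at most 50 mm and 8.59 degrees, less where a joint would pass 70% of its speed; a pose out of reach is approached as far as the arm can. A call with a number of a shift or a turn outside -1 to 1 is refused whole. A call with a gripper value outside its range is refused whole. The fingers move at their own pace and stop on an object; "newtons" is the grip in N (left out, the last holds). Time passes only in rows, so rows that repeat a pose let the fingers close. It gives the time, the measured TCP pose, the force, the opening and the grip force at its end, in the units of the state.
- telemetry.observe(): the state, without advancing time (a new reading comes with each control period).
- eyes.capture(name): name is "scene" or "top" or "wrist"; returns a dict with "frame" (400x640x3 uint8, red, green, blue), "K" (3x3 intrinsics, pixels), "k1" (the pictures are not rectified: a ray, as slopes to the right and down, at radius r is drawn at 1 + k1 r^2 times it, then the intrinsics apply), "world_to_cam" (4x4, takes a point from world to camera coordinates). Camera axes: x right, y up, looking along -z (the intrinsics and any distortion apply to the point x, -y, -z); pixel columns grow to the right and rows downward; lengths in m; the calibration is good to about 2 mm. A picture is of the moment at which its call begins. There is no depth.
- job_done(): hands the job in; it is judged then, once.
The state is a dict: "time": time; "qpos": joint angles; "joint_velocities": joint speeds; "effort": joint torques, N m; "position": TCP position; "orientation": TCP orientation; "contact_force": force on the tool from outside, world axes, zero at the start; "ft_torque": the same for the moment, N m; "gripper_width": finger opening in m; "gripper_force": force on a finger pad.
Only numpy, scipy, OpenCV 4.12 (cv2) and the standard library are available. Lean on these libraries where they do the work, as an engineer would, in place of code of your own. Each camera call takes 0.05 s, during which the arm holds its last target. There are 200 camera calls.

## Working session

There is one attempt and no reset: what is moved stays moved. The work goes in short steps, Python scripts to look and compute and a tool call to move; the robot and the scene stay as the last step left them, time stands still between calls to the robot, and variables do not carry over. Pictures are saved under pics/ and viewed, at most 10 in all, crops included, and the job is handed in when it is done.

Besides the shell and the picture viewer there is one more tool, called after "Request:" as a command line: name --argument value ..., lists and objects as JSON in quotes. play_rows: Moves the arm, as the interface text tells. Shift numbers are shares of 0.08 m and turn numbers shares of pi rad, none past 1 either way. Its arguments: {"type":"object","properties":{"plan":{"type":"array","items":{"type":"number"}},"newtons":{"type":"number"}},"required":["plan"]}

```bash
ls; mkdir -p pics
cat > h.py <<'E'
import numpy as np, cv2
from plant import telemetry, eyes, job_done
def cap(n,save=None):
    c=eyes.capture(n)
    if save: cv2.imwrite('pics/'+save,c['frame'][:,:,::-1])
    return c
def rays(c,uv):
    uv=np.array(uv,float).reshape(-1,2);K=c['K']
    d=(uv-[K[0,2],K[1,2]])/[K[0,0],K[1,1]]
    s=d.copy()
    for _ in range(20): s=d/(1+c['k1']*(s**2).sum(1,keepdims=True))
    v=np.c_[s[:,0],-s[:,1],-np.ones(len(s))]
    M=np.array(c['world_to_cam']);R=M[:3,:3]
    return -R.T@M[:3,3], v@R
def onz(c,uv,z):
    o,v=rays(c,uv); return o+v*((z-o[2])/v[:,2])[:,None]
def proj(c,P):
    M=np.array(c['world_to_cam']);p=np.atleast_2d(P)@M[:3,:3].T+M[:3,3]
    s=np.c_[p[:,0],-p[:,1]]/-p[:,2:3]; s=s*(1+c['k1']*(s**2).sum(1,keepdims=True))
    return s*[c['K'][0,0],c['K'][1,1]]+[c['K'][0,2],c['K'][1,2]]
def tri(c1,a,c2,b):
    o1,v1=rays(c1,a);o2,v2=rays(c2,b);v1=v1[0];v2=v2[0]
    t=np.linalg.lstsq(np.c_[v1,-v2],o2-o1,rcond=None)[0]
    p,q=o1+v1*t[0],o2+v2*t[1]; return (p+q)/2,np.linalg.norm(p-q)
E
python3 - <<'E'
from h import *
np.set_printoptions(precision=4,suppress=True)
for n in ('scene','top'):
    c=cap(n,n+'0.png');print(n,c['K'],c['k1'],c['world_to_cam'])
print(telemetry.observe())
E
```

```text
pics
scene [[364.6671   0.     314.6804]
 [  0.     364.6671 194.5447]
 [  0.       0.       1.    ]] 0.0035622498238666827 [[ 0.6135  0.7897 -0.0014 -0.3827]
 [-0.564   0.4394  0.6992  0.2274]
 [ 0.5527 -0.4282  0.7149 -1.1737]
 [ 0.      0.      0.      1.    ]]
top [[492.0044   0.     311.9083]
 [  0.     492.0044 195.0961]
 [  0.       0.       1.    ]] -0.08521809653564895 [[ 0.004  -1.      0.009   0.0415]
 [ 0.9867  0.0054  0.1622 -0.6309]
 [-0.1622  0.0082  0.9867 -1.3651]
 [ 0.      0.      0.      1.    ]]
{'time': 0.1, 'qpos': array([ 1.06  ,  0.4683, -0.0116,  1.6035,  0.006 ,  1.0714, -0.0563]), 'joint_velocities': array([-0.    , -0.0026, -0.0008, -0.003 , -0.0012, -0.0008, -0.0012]), 'effort': array([  0.0013, -52.1645,  -0.0125, -24.4368,  -0.0568,   0.014 ,
         0.0001]), 'position': array([ 0.2928, -0.5797,  0.2013]), 'orientation': array([-3.0546, -0.7277,  0.0007]), 'contact_force': array([ 0.7156,  0.4994, -0.653 ]), 'ft_torque': array([-0.0195,  0.0161,  0.0266]), 'gripper_force': 0.0, 'gripper_width': 0.09203530533196772}
```

View pics/scene0.png

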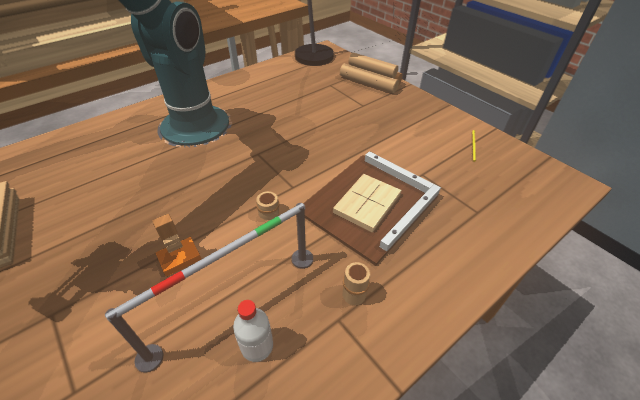

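View pics/top0.png

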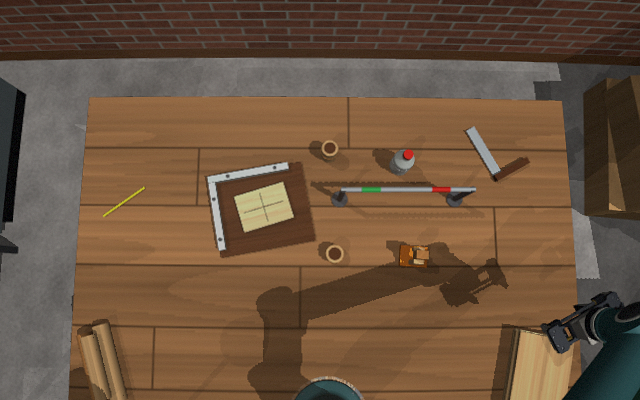

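The top view shows the fixture at about (260,208) with its corner upper left at (213,180), and the blank at (264,206). The rail runs from (340,190) to (475,190), with green at (371,189) and red at (441,189). The pusher is at (415,255), the bamboo pieces at (330,149) and (335,253), and the glue at (403,160).

Run:
```python
from h import *
np.set_printoptions(precision=4,suppress=True)
c=cap('top');s=cap('scene')
def hsv(c): return cv2.cvtColor(c['frame'],cv2.COLOR_RGB2HSV)
def blob(c,lo,hi,roi):
    x0,y0,x1,y1=roi;m=np.zeros((400,640),np.uint8)
    m[y0:y1,x0:x1]=cv2.inRange(hsv(c),lo,hi)[y0:y1,x0:x1]
    cs,_=cv2.findContours(m,cv2.RETR_EXTERNAL,cv2.CHAIN_APPROX_NONE)
    k=max(cs,key=cv2.contourArea);mm=cv2.moments(k);return k,np.array([mm['m10'],mm['m01']])/mm['m00'],cv2.contourArea(k)
for nm,lo,hi,r,r2 in (('green',(50,80,60),(75,255,255),(350,175,400,200),(240,200,300,250)),('red',(0,200,100),(6,255,255),(420,175,470,200),(140,260,200,300))):
    k,m,a=blob(c,lo,hi,r);k2,m2,a2=blob(s,lo,hi,r2)
    print(nm,m,a,m2,a2,tri(c,m,s,m2),onz(c,m,.17))
k,m,a=blob(c,(18,40,150),(32,170,255),(225,170,305,240))
print('blank',m,a,cv2.minAreaRect(k)); q=cv2.boxPoints(cv2.minAreaRect(k)); P=onz(c,q,.030);print(P,np.linalg.norm(np.diff(P,axis=0),axis=1))
k,m,a=blob(c,(0,0,150),(180,45,255),(200,155,300,255))
print('fence',a); q=cv2.approxPolyDP(k,4,True)[:,0];print(q,onz(c,q,.036))
for z,p in ((.012,(313.5,239)),(.085,(330,149)),(.085,(335,253)),(.05,(330,149)),(.05,(335,253)),(.15,(408,154))): print(p,z,onz(c,p,z))
print('onspot hsv',hsv(c)[255,405],hsv(c)[253,421],hsv(c)[262,405])
a=cv2.resize(c['frame'][235:275,390:440],(500,400),interpolation=cv2.INTER_NEAREST)
b=cv2.resize(s['frame'][205:285,145:210],None,fx=5,fy=5,interpolation=cv2.INTER_NEAREST)
o=np.zeros((400,825,3),np.uint8);o[:,:500]=a;o[:,500:]=b
cv2.imwrite('pics/p1.png',o[:,:800,::-1])
```

```text
green [371. 189.] 72.0 [267.8819 225.1672] 166.5 (array([ 0.6282, -0.1103,  0.1719]), np.float64(0.0007557781794720054)) [[ 0.6283 -0.1109  0.17  ]]
 ** On entry to DLASCL parameter number  4 had an illegal value
 ** On entry to DLASCL parameter number  4 had an illegal value
 ** On entry to DLASCL parameter number  4 had an illegal value
 ** On entry to DLASCL parameter number  4 had an illegal value
 ** On entry to DLASCL parameter number  5 had an illegal value
 ** On entry to DLASCL parameter number  4 had an illegal value<stdin>:9: RuntimeWarning: invalid value encountered in divide
Traceback (most recent call last):
  File "h.py", line 23, in tri
    t=np.linalg.lstsq(np.c_[v1,-v2],o2-o1,rcond=None)[0]
      ~~~~~~~~~~~~~~~^^^^^^^^^^^^^^^^^^^^^^^^^^^^^^^^
numpy.linalg.LinAlgError: SVD did not converge in Linear Least Squares
```

```bash
cat > m.py <<'E'
from h import *
np.set_printoptions(precision=4,suppress=True)
def hsv(c): return cv2.cvtColor(c['frame'],cv2.COLOR_RGB2HSV)
def blob(c,lo,hi,roi):
    x0,y0,x1,y1=roi;m=np.zeros((400,640),np.uint8)
    m[y0:y1,x0:x1]=cv2.inRange(hsv(c),lo,hi)[y0:y1,x0:x1]
    cs,_=cv2.findContours(m,cv2.RETR_EXTERNAL,cv2.CHAIN_APPROX_NONE)
    k=max(cs,key=cv2.contourArea);mm=cv2.moments(k);return k,np.array([mm['m10'],mm['m01']])/max(mm['m00'],1e-9),cv2.contourArea(k)
E
python3 - <<'E'
from m import *
c=cap('top');s=cap('scene')
print('red hsv',hsv(c)[189,441],hsv(s)[284,167])
for nm,lo,hi,r,r2 in (('green',(50,80,60),(75,255,255),(350,175,400,200),(240,200,300,250)),('red',(0,180,120),(8,255,255),(420,175,470,200),(140,260,200,300))):
    k,m,a=blob(c,lo,hi,r);k2,m2,a2=blob(s,lo,hi,r2)
    print(nm,m,a,m2,a2,onz(c,m,.17),onz(s,m2,.17))
try:
    k,m,a=blob(c,(15,40,150),(32,170,255),(225,170,305,240))
    print('blank',m,a,cv2.minAreaRect(k)); q=cv2.boxPoints(cv2.minAreaRect(k)); P=onz(c,q,.030);print(P,np.linalg.norm(np.diff(P,axis=0),axis=1))
    k,m,a=blob(c,(0,0,130),(180,60,255),(200,155,300,255))
    print('fence',a); q=cv2.approxPolyDP(k,3,True)[:,0];print(np.c_[q,onz(c,q,.036)])
except Exception as e: print(e)
for z,p in ((.012,(313.5,239)),(.085,(330,149)),(.085,(335,253)),(.05,(330,149)),(.05,(335,253)),(.15,(408,154))): print(p,z,onz(c,p,z))
print('pix hsv',hsv(c)[255,405],hsv(c)[253,421],hsv(c)[262,405],hsv(c)[200,250],hsv(c)[215,216])
a=cv2.resize(c['frame'][235:275,390:440],(500,400),interpolation=cv2.INTER_NEAREST)
b=cv2.resize(s['frame'][205:285,145:205],None,fx=5,fy=5,interpolation=cv2.INTER_NEAREST)
cv2.imwrite('pics/p1.png',np.hstack([a,b])[:,:,::-1])
E
```

```text
red hsv [  2 207 197] [  2 194 191]
green [371. 189.] 72.0 [267.8819 225.1672] 166.5 [[ 0.6283 -0.1109  0.17  ]] [[ 0.6269 -0.1092  0.17  ]]
red [440.9354 189.0129] 64.5 [167.0586 282.1599] 222.0 [[ 0.6294 -0.298   0.17  ]] [[ 0.6274 -0.2984  0.17  ]]
blank [263.3591 206.8142] 1795.0 ((263.2378234863281, 206.77297973632812), (36.90777587890625, 51.170936584472656), 72.89727020263672)
[[0.6283 0.2739 0.03  ]
 [0.6738 0.1314 0.03  ]
 [0.5698 0.0985 0.03  ]
 [0.5252 0.2395 0.03  ]] [0.1495 0.1091 0.1478]
fence 872.0
[[287.     162.       0.7315   0.118    0.036 ]
 [207.     177.       0.6853   0.3524   0.036 ]
 [219.     250.       0.4723   0.3099   0.036 ]
 [225.     248.       0.4782   0.2928   0.036 ]
 [214.     182.       0.6705   0.3312   0.036 ]
 [284.     169.       0.7104   0.1266   0.036 ]]
(313.5, 239) 0.012 [[0.5073 0.039  0.012 ]]
(330, 149) 0.085 [[ 0.7589 -0.0064  0.085 ]]
(335, 253) 0.085 [[ 0.4634 -0.0197  0.085 ]]
(330, 149) 0.05 [[ 0.768 -0.008  0.05 ]]
(335, 253) 0.05 [[ 0.4651 -0.0216  0.05  ]]
(408, 154) 0.15 [[ 0.7295 -0.2165  0.15  ]]
pix hsv [ 14 215 128] [ 15 159 167] [ 14 221 127] [ 22  86 195] [ 30   3 192]
```

View pics/p1.png

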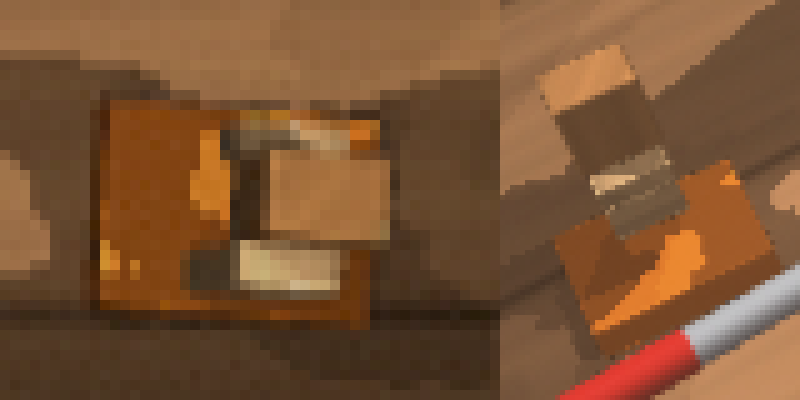

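The crop shows the pusher's foot at top pixels (400–428, 245–267) and its grip top at about (423,254.5). The foot is nearly aligned with the world axes, and I can't yet tell which way the mouth faces.

Run:
```python
from m import *
c=cap('top');s=cap('scene')
print('foot',onz(c,[(399.8,245.2),(427.8,246.5),(427,267.3),(399.8,266)],.02))
print('grip',onz(c,(423,254.5),.132), 'scene grip',onz(s,(145+590/5,205+65/5),.132))
print(telemetry.observe()['time'])
w=cap('wrist','w0.png');M=w['world_to_cam'];print('cam',-M[:3,:3].T@M[:3,3],M[2,:3],M[1,:3],w['K'][0,0])
```

```text
foot [[ 0.4894 -0.2122  0.02  ]
 [ 0.4857 -0.2944  0.02  ]
 [ 0.4255 -0.2903  0.02  ]
 [ 0.4293 -0.2109  0.02  ]]
grip [[ 0.4577 -0.2533  0.132 ]] scene grip [[ 0.5768 -0.0927  0.132 ]]
0.4
cam [ 0.3604 -0.5451  0.3843] [0.2449 0.1223 0.9618] [ 0.8585  0.4337 -0.2738] 301.0079801637184
```

Request:
play_rows --plan '[0.04,0,0,0,0,0,0,0,0,0.0825,0.5,-0.375,0,0,0,0,0.1636,1,-0.75,0,0,0,0,0.1636,1,-0.75,0,0]'

```text
time: 0.85
position: [0.3423, -0.484, 0.2002]
orientation: [-3.123, -0.062, 0.004]
contact_force: [-0.1, -1.0, -0.1]
gripper_width: 0.0918
gripper_force: 0.0
```

```bash
cat > go.py <<'E'
import sys
from m import *
from scipy.spatial.transform import Rotation as R
o=telemetry.observe();Rt=R.from_rotvec(o['orientation']);p=o['position']
x,y,z,yaw=map(float,sys.argv[1:5])
T=R.from_euler('z',yaw)*R.from_rotvec([np.pi,0,0])
d=Rt.inv().apply(np.array([x,y,z])-p)
print('t',round(o['time'],2),'pos',p,'yaw',np.arctan2(*Rt.as_matrix()[[1,0],0]),'tilt',Rt.as_matrix()[2],'F',o['contact_force'],'grip',o['gripper_width'],o['gripper_force'],'q7',o['qpos'][6])
print('units turn',(Rt.inv()*T).as_rotvec()/np.pi,'shift',d/.08)
E
python3 go.py .457 -.252 .26 -.046
```

```text
t 0.85 pos [ 0.3423 -0.484   0.2002] yaw 0.03942800496976911 tilt [-0.0019 -0.0184 -0.9998] F [-0.0586 -0.9665 -0.0555] grip 0.09176219811887121 0.0 q7 -0.6067764602751197
units turn [-0.0058  0.0009  0.0272] shift [ 1.5459 -2.8546 -0.6977]
```

Request:
play_rows --plan '[0,0,0,0.26,-0.5,-0.12,0,0,0,0,0.52,-0.97,-0.25,0]'

```text
time: 1.05
position: [0.376, -0.4107, 0.2229]
orientation: [-3.128, -0.054, 0.006]
contact_force: [0.6, 0.5, 0.2]
gripper_width: 0.0921
gripper_force: 0.0
```

Request:
play_rows --plan '[0,0,0,0.26,-0.5,-0.12,0,0,0,0,0.52,-0.97,-0.25,0]'

```text
time: 1.25
position: [0.4156, -0.3311, 0.2445]
orientation: [-3.128, -0.057, 0.004]
contact_force: [-0.2, -0.2, 0.3]
gripper_width: 0.0915
gripper_force: 0.0
```

Request:
play_rows --plan '[0,0,0,0.2,-0.4,-0.12,0,0,0,0,0.4,-0.8,-0.2,0,0,0,0,0.4,-0.8,-0.2,0,0,0,0,0.4,-0.8,-0.2,0]'

```text
time: 1.65
position: [0.4451, -0.2677, 0.261]
orientation: [-3.129, -0.059, 0.004]
contact_force: [-0.3, -0.7, -0.3]
gripper_width: 0.0921
gripper_force: 0.0
```

```bash
python3 go.py .457 -.252 .26 -.046
python3 - <<'E'
from m import *
w=cap('wrist','w1.png')
E
```

```text
t 1.65 pos [ 0.4451 -0.2677  0.261 ] yaw 0.038029008283707914 tilt [-0.0024 -0.0122 -0.9999] F [-0.3385 -0.7252 -0.2839] grip 0.09205535295830945 0.0 q7 -1.0621520349212317
units turn [-0.0038  0.0009  0.0267] shift [ 0.1567 -0.1903  0.0143]
```

View pics/w1.png

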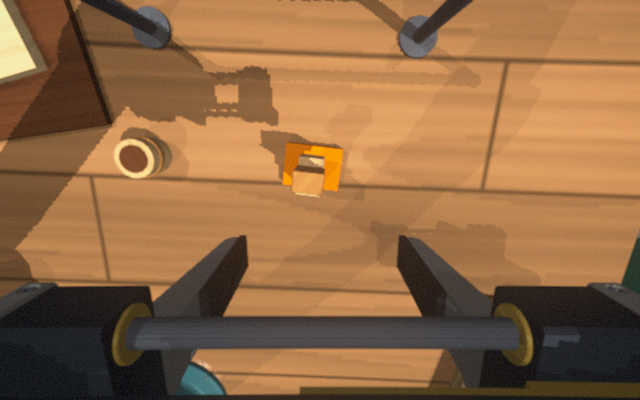

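The wrist view shows the pusher at (312,167), with a bamboo piece at (138,157) and the rail's posts at (152,27) and (418,37). I'll zoom in on the hook.

Run:
```python
from m import *
im=cv2.imread('pics/w1.png')
s=cv2.imread('pics/scene0.png')
a=cv2.resize(im[130:205,275:350],(600,600),interpolation=cv2.INTER_CUBIC)
cv2.imwrite('pics/w1c.png',a)
```

```text
(no output)
```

View pics/w1c.png

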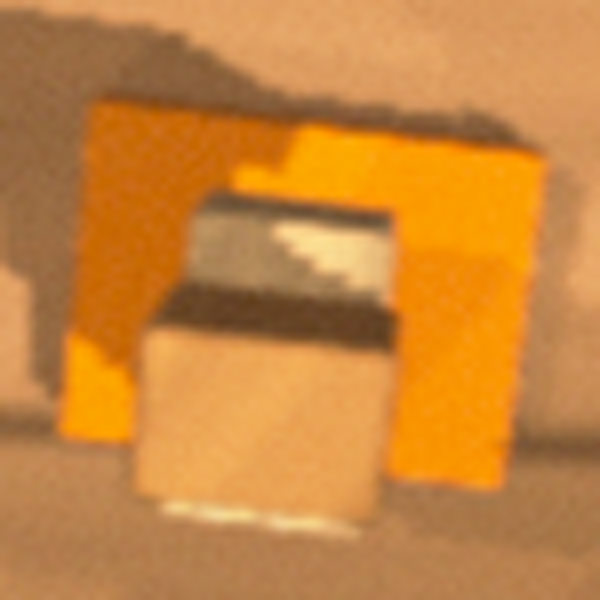

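The front strip is only about 2 px tall. That fits the short lip and not the leg, so the mouth opens to world +x. Next I'll get the exact pose from the wrist corners.

```bash
python3 - <<'E'
from m import *
w=cap('wrist')
q=np.array([(95,100),(545,152),(503,487),(60,437)])/8+[275,130]-.5
P=onz(w,q,.02);print(P,P.mean(0),np.linalg.norm(np.diff(P,axis=0),axis=1))
g=np.array([(145,328),(392,350),(377,520),(135,495)])/8+[275,130]-.5
G=onz(w,g,.132);print(G,G.mean(0),np.linalg.norm(np.diff(G,axis=0),axis=1))
for A in (P,G):
  for a,b in ((1,0),(2,3)): d=A[b]-A[a];print('yaw',-np.arctan2(d[0],d[1]))
E
python3 go.py .457 -.252 .2 -.08
```

```text
[[ 0.4877 -0.2143  0.02  ]
 [ 0.4817 -0.2922  0.02  ]
 [ 0.4221 -0.2879  0.02  ]
 [ 0.4282 -0.2081  0.02  ]] [ 0.455  -0.2506  0.02  ] [0.0781 0.0598 0.08  ]
[[ 0.4676 -0.235   0.132 ]
 [ 0.4659 -0.2672  0.132 ]
 [ 0.4431 -0.2661  0.132 ]
 [ 0.4452 -0.2339  0.132 ]] [ 0.4555 -0.2505  0.132 ] [0.0322 0.0229 0.0323]
yaw -0.07647052981970913
yaw -0.07675134680812343
yaw -0.051846145779221996
yaw -0.06742684148041807
t 1.75 pos [ 0.444  -0.2692  0.2604] yaw 0.03445812545535333 tilt [-0.0035 -0.0125 -0.9999] F [-0.3551 -0.5748 -0.5331] grip 0.09186950627538952 0.0 q7 -1.0622459485922584
units turn [-0.0039  0.0013  0.0364] shift [ 0.1719 -0.2     0.7575]
```

Request:
play_rows --plan '[-0.0039,0.001,0.034,0.155,-0.22,0.3,0,-0.0039,0.001,0.034,0.155,-0.22,0.6,0,-0.0039,0.001,0.034,0.155,-0.22,0.6,0,-0.0039,0.001,0.034,0.155,-0.22,0.6,0]' --newtons 60

```text
time: 2.15
position: [0.4557, -0.2507, 0.2128]
orientation: [-3.139, 0.114, 0.002]
contact_force: [-0.4, -0.1, 0.1]
gripper_width: 0.0919
gripper_force: 0.0
```

```bash
python3 go.py .4555 -.2507 .115 -.07
```

```text
t 2.15 pos [ 0.4557 -0.2507  0.2128] yaw -0.07266105783069608 tilt [-0.0015 -0.0004 -1.    ] F [-0.3795 -0.1207  0.0676] grip 0.09185650436717203 0.0 q7 -1.2279394805213444
units turn [-0.0001  0.0005 -0.0008] shift [-0.0007  0.0005  1.2228]
```

Request:
play_rows --plan '[0,0,0,0,0,0.45,0,0,0,0,0,0,0.9,0]'

```text
time: 2.35
position: [0.4579, -0.2517, 0.1425]
orientation: [3.137, -0.114, 0.008]
contact_force: [0.5, -0.6, 0.5]
gripper_width: 0.0917
gripper_force: 0.0
```

Request:
play_rows --plan '[0,0,0,0,0,0.32,0,0,0,0,0,0,0.32,0,0,0,0,0,0,0.32,0.5,0,0,0,0,0,0.32,1,0,0,0,0,0,0.32,1,0,0,0,0,0,0.32,1,0,0,0,0,0,0.32,1]'

```text
time: 3.05
position: [0.4567, -0.2496, 0.116]
orientation: [3.14, -0.111, 0.001]
contact_force: [0.9, -0.2, 0.3]
gripper_width: 0.054
gripper_force: 0.0
```

```bash
python3 go.py .4555 -.2507 .115 -.07
```

```text
t 3.05 pos [ 0.4567 -0.2496  0.116 ] yaw -0.07056534137709641 tilt [ 0.0008  0.0001 -1.    ] F [ 0.9147 -0.1971  0.3073] grip 0.054028817601513054 0.0 q7 -1.243652853420401
units turn [ 0.     -0.0002 -0.0002] shift [-0.0142  0.0153  0.0127]
```

Good pose; now finish closing.

Request:
play_rows --plan '[0,0,0,0,0,0,1,0,0,0,0,0,0,1,0,0,0,0,0,0,1,0,0,0,0,0,0,1,0,0,0,0,0,0,1,0,0,0,0,0,0,1]'

```text
time: 3.65
position: [0.4564, -0.2495, 0.1153]
orientation: [-3.139, 0.111, 0.0]
contact_force: [-0.5, -0.7, 0.7]
gripper_width: 0.0328
gripper_force: 60.0
```

Request:
play_rows --plan '[0,0,0,0,0,-0.3,1,0,0,0,0,0,-0.8,1,0,0,0,0,0,-0.8,1,0,0,0,0,0,-0.8,1]'

```text
time: 4.05
position: [0.4563, -0.2493, 0.1794]
orientation: [-3.139, 0.111, -0.0]
contact_force: [0.0, 0.0, -3.8]
gripper_width: 0.0324
gripper_force: 60.0
```

```bash
python3 go.py .63 .06 .20 .195
python3 - <<'E'
from m import *
w=cap('wrist');c=cap('top','t2.png')
a=w['frame'];b=cv2.resize(c['frame'][130:280,200:460],None,fx=2.5,fy=2.5)
o=np.zeros((600,650,3),np.uint8);o[:375]=b;o[375:,:640]=a[110:335]
cv2.imwrite('pics/lift.png',o[:,:,::-1])
E
```

```text
t 4.05 pos [ 0.4563 -0.2493  0.1794] yaw -0.07058167494837361 tilt [ 0.     -0.0002 -1.    ] F [ 0.0105  0.0083 -3.7614] grip 0.03236977653573658 59.97634291648865 q7 -1.2333193405810208
units turn [-0.0001 -0.     -0.0845] shift [ 1.8936 -4.01   -0.2562]
```

View pics/lift.png

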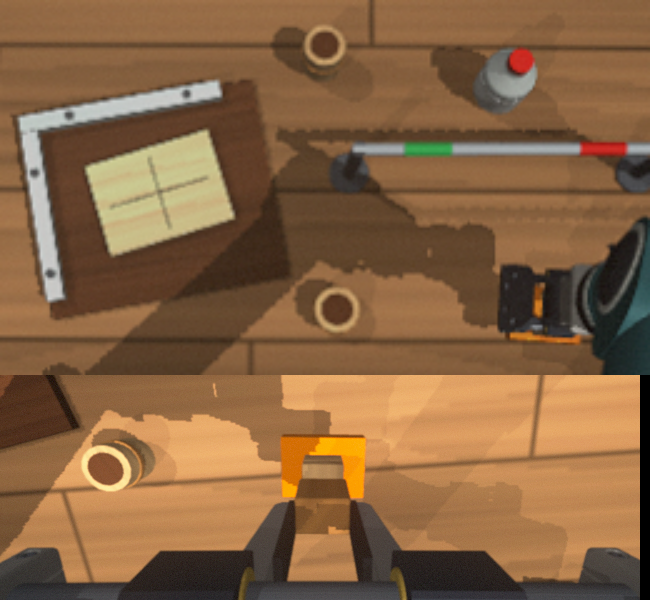

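The pusher is held upright at 60 N, and nothing else has moved. I'll carry it to the -x side of the blank, high enough to clear the bamboo.

Request:
play_rows --plan '[0,0,-0.04,0,0,-0.4,1,0,0,-0.084,0,-0.4,-0.5,1,0,0,-0.0845,0,-0.8,-0.5,1,0,0,-0.0845,0,-1,-0.5,1]'

```text
time: 4.55
position: [0.4613, -0.1665, 0.218]
orientation: [-3.123, -0.31, 0.004]
contact_force: [0.2, -0.2, -2.5]
gripper_width: 0.0326
gripper_force: 60.0
```

Request:
play_rows --plan '[0,0,0,0.16,-0.5,0,1,0,0,0,0.31,-1,0,1]'

```text
time: 4.75
position: [0.4698, -0.0854, 0.2178]
orientation: [-3.126, -0.302, 0.005]
contact_force: [0.1, 0.8, -2.5]
gripper_width: 0.0323
gripper_force: 60.0
```

Request:
play_rows --plan '[0,0,0,0.16,-0.5,0,1,0,0,0,0.31,-1,0,1]'

```text
time: 4.95
position: [0.4786, -0.0015, 0.2178]
orientation: [-3.126, -0.305, 0.005]
contact_force: [0.7, 0.6, -1.6]
gripper_width: 0.0325
gripper_force: 60.0
```

Request:
play_rows --plan '[0,0,0,0.16,-0.5,0,1,0,0,0,0.31,-1,0,1]'

```text
time: 5.15
position: [0.4874, 0.0816, 0.2178]
orientation: [-3.126, -0.305, 0.005]
contact_force: [0.5, -0.8, -1.9]
gripper_width: 0.0324
gripper_force: 60.0
```

Request:
play_rows --plan '[0,0,0,0.16,-0.5,0,1,0,0,0,0.31,-0.9,0,1,0,0,0,0.31,-1,0,1,0,0,0,0.31,-1,0,1,0,0,0,0.31,-1,0,1]'

```text
time: 5.65
position: [0.4968, 0.1619, 0.2183]
orientation: [3.126, 0.304, -0.004]
contact_force: [-0.8, -0.7, -2.4]
gripper_width: 0.0326
gripper_force: 60.0
```

```bash
python3 go.py .498 .1655 .16 .195
python3 - <<'E'
from m import *
w=cap('wrist','w3.png')
E
```

```text
t 5.65 pos [0.4968 0.1619 0.2183] yaw 0.19378394224128723 tilt [-0.0028  0.0006 -1.    ] F [-0.7606 -0.6706 -2.4093] grip 0.03256884737586058 59.976550340652466 q7 -1.8678907883518594
units turn [ 0.0002  0.0009 -0.0004] shift [ 0.0252 -0.0419  0.7288]
```

View pics/w3.png

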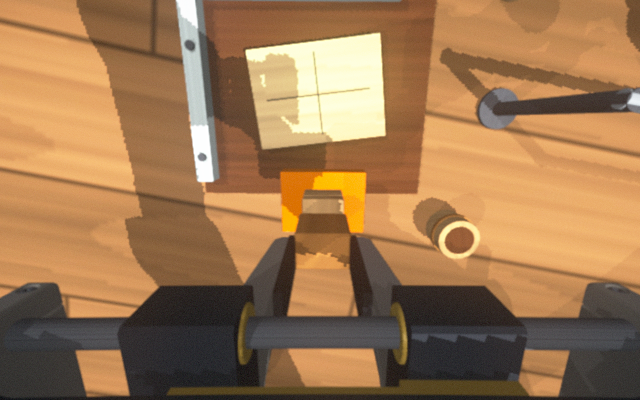

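The wrist view shows the blank with corners at (247,49), (381,33), (386,136) and (261,149). The board's near edge runs from (205,192) to (418,193), and the foot is just outside it, at (323,202).

```bash
cat >> m.py <<'E'
F0=np.array([.5948,.1918]);FY=.195
def fx(P,o=F0,yaw=FY):
    c,s=np.cos(yaw),np.sin(yaw);return (np.asarray(P)[...,:2]-o)@np.array([[c,-s],[s,c]])
def fw(p,o=F0,yaw=FY):
    c,s=np.cos(yaw),np.sin(yaw);return np.asarray(p)@np.array([[c,s],[-s,c]])+o
E
python3 - <<'E'
from m import *
w=cap('wrist')
B=onz(w,[(247,49),(381,33),(386,136),(261,149)],.030)
print('blank f',fx(B),fx(B).mean(0)); d=B[0]-B[1];print('yaw',-np.arctan2(d[0],d[1]))
E=onz(w,[(205,192),(418,193),(436,3)],.012);print('board f',fx(E),E)
g=cv2.cvtColor(w['frame'],cv2.COLOR_RGB2HSV)
m=((g[:,:,1]<50)&(g[:,:,2]>120)).astype(np.uint8); m[:,240:]=0;m[200:]=0
rows=[30,70,110,150,170];pts=[(np.where(m[r,170:235])[0].max()+170.5,r) for r in rows]
Q=onz(w,pts,.036);print('fence inner',pts,fx(Q));d=Q[0]-Q[-1];print('yaw x',np.arctan2(d[1],d[0]))
print(fx(telemetry.observe()['position']))
E
```

```text
blank f [[ 0.0487  0.0729]
 [ 0.064  -0.0748]
 [-0.0455 -0.0868]
 [-0.0605  0.0641]] [ 0.0017 -0.0061]
yaw 0.29865919801096835
board f [[-0.1183  0.1449]
 [-0.1203 -0.137 ]
 [ 0.0974 -0.1375]] [[0.4507 0.3111 0.012 ]
 [0.5033 0.0341 0.012 ]
 [0.717  0.0758 0.012 ]]
fence inner [(np.float64(204.5), 30), (np.float64(201.5), 70), (np.float64(205.5), 110), (np.float64(216.5), 150), (np.float64(217.5), 170)] [[ 0.0655  0.1155]
 [ 0.0264  0.1235]
 [-0.0157  0.1239]
 [-0.0611  0.116 ]
 [-0.0851  0.1172]]
yaw x 0.18399334637998752
[-0.1015 -0.0108]
```

Request:
play_rows --plan '[0,0,0,-0.05,-0.05,0.5,1,0,0,0,-0.05,-0.05,1,1,0,0,0,-0.05,-0.05,1,1,0,0,0,-0.05,-0.05,1,1]'

```text
time: 6.15
position: [0.4929, 0.1658, 0.1398]
orientation: [-3.127, -0.303, 0.002]
contact_force: [0.4, 0.2, -1.7]
gripper_width: 0.0324
gripper_force: 60.0
```

```bash
python3 go.py .498 .1655 .13 .194
```

```text
t 6.15 pos [0.4929 0.1658 0.1398] yaw 0.1932977652140966 tilt [-0.001  -0.0003 -1.    ] F [ 0.4292  0.1696 -1.6654] grip 0.032434804912537814 59.97664511203766 q7 -1.926167814953802
units turn [-0.0001  0.0003 -0.0002] shift [0.0616 0.0157 0.1224]
```

Request:
play_rows --plan '[0,0,0,0,0,0.12,1,0,0,0,0,0,0.12,1,0,0,0,0.1,0,0.12,1,0,0,0,0.2,0,0.12,1,0,0,0,0.26,0,0.12,1,0,0,0,0.32,0,0.12,1,0,0,0,0.38,0,0.12,1,0,0,0,0.44,0,0.12,1,0,0,0,0.5,0,0.12,1,0,0,0,0.56,0,0.12,1,0,0,0,0.62,0,0.12,1,0,0,0,0.66,0,0.12,1,0,0,0,0.66,0,0.12,1,0,0,0,0.66,0,0.12,1]'

```text
time: 7.55
position: [0.5446, 0.1768, 0.1298]
orientation: [-3.126, -0.305, 0.0]
contact_force: [-0.8, 0.7, -2.0]
gripper_width: 0.0324
gripper_force: 60.0
```

```bash
python3 go.py .498 .1655 .13 .194
python3 - <<'E'
from m import *
print(fx(telemetry.observe()['position']))
w=cap('wrist','w4.png')
E
```

```text
t 7.55 pos [0.5446 0.1768 0.1298] yaw 0.19474861380949696 tilt [-0.     -0.0004 -1.    ] F [-0.7968  0.727  -2.0041] grip 0.032397765598328666 59.97802734375 q7 -1.9237817200845284
units turn [-0.0001  0.      0.0002] shift [-0.5992  0.0264 -0.0028]
[-0.0521 -0.0049]
```

View pics/w4.png

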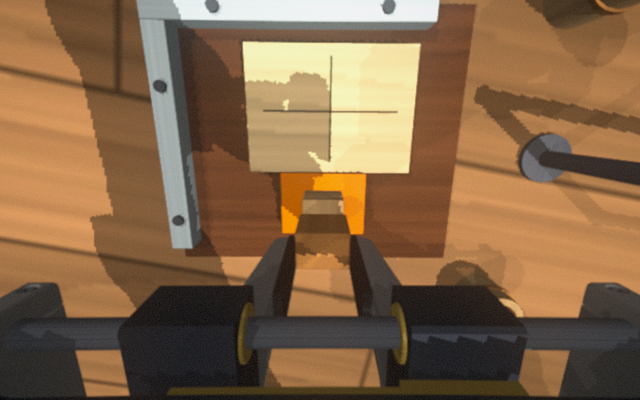

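The blank now lies flush on the foot and parallel to the fence, with its far edge at row 42 and the fence at row 22. I'll push on until the force rises.

Request:
play_rows --plan '[0,0,0,0.05,0,0,1,0,0,0,0.1,0,0,1,0,0,0,0.13,0,0,1,0,0,0,0.13,0,0,1]'

```text
time: 8.0
position: [0.5552, 0.1791, 0.1299]
orientation: [-3.126, -0.305, -0.0]
contact_force: [-0.8, 0.1, -2.7]
gripper_width: 0.0329
gripper_force: 60.0
```

Request:
play_rows --plan '[0,0,0,0.025,0,0,1,0,0,0,0.025,0,0,1]'

```text
time: 8.2
position: [0.5567, 0.1794, 0.1297]
orientation: [-3.126, -0.306, 0.001]
contact_force: [-0.7, -0.5, -2.6]
gripper_width: 0.0326
gripper_force: 60.0
```

Request:
play_rows --plan '[0,0,0,0.02,0,0,1,0,0,0,0.02,0,0,1]'

```text
time: 8.4
position: [0.5583, 0.1797, 0.1298]
orientation: [-3.126, -0.306, 0.0]
contact_force: [-0.7, -0.5, -3.1]
gripper_width: 0.0326
gripper_force: 60.0
```

Request:
play_rows --plan '[0,0,0,0.02,0,0,1,0,0,0,0.02,0,0,1]'

```text
time: 8.6
position: [0.5598, 0.18, 0.1298]
orientation: [-3.126, -0.305, 0.001]
contact_force: [-2.1, -0.3, -2.3]
gripper_width: 0.0327
gripper_force: 60.0
```

Request:
play_rows --plan '[0,0,0,0.02,0,0,1,0,0,0,0.02,0,0,1]'

```text
time: 8.8
position: [0.5612, 0.1802, 0.1298]
orientation: [-3.126, -0.306, 0.001]
contact_force: [-1.7, -0.4, -0.8]
gripper_width: 0.0325
gripper_force: 60.0
```

Request:
play_rows --plan '[0,0,0,0.02,0,0,1,0,0,0,0.02,0,0,1]'

```text
time: 9.0
position: [0.5627, 0.1805, 0.1298]
orientation: [-3.126, -0.306, 0.002]
contact_force: [-3.6, -0.3, 1.0]
gripper_width: 0.0327
gripper_force: 60.0
```

Request:
play_rows --plan '[0,0,0,-0.1,0,0,1,0,0,0,-0.2,0,0,1,0,0,0,-0.2,0,-0.4,1,0,0,0,-0.2,0,-0.8,1,0,0,0,-0.2,0,-0.8,1,0,0,0,-0.2,0,-0.8,1]'

```text
time: 9.6
position: [0.5474, 0.1773, 0.1943]
orientation: [-3.126, -0.305, -0.003]
contact_force: [0.9, -0.4, -2.7]
gripper_width: 0.0328
gripper_force: 60.0
```

Run:
```python
from m import *
print(telemetry.observe()['position'],fx(telemetry.observe()['position']))
w=cap('wrist','w5.png')
cv2.imwrite('pics/w5c.png',cv2.resize(cv2.imread('pics/w5.png')[0:260,120:520],(800,520)))
```

```text
[0.5474 0.1773 0.1943] [-0.0493 -0.005 ]
```

View pics/w5c.png

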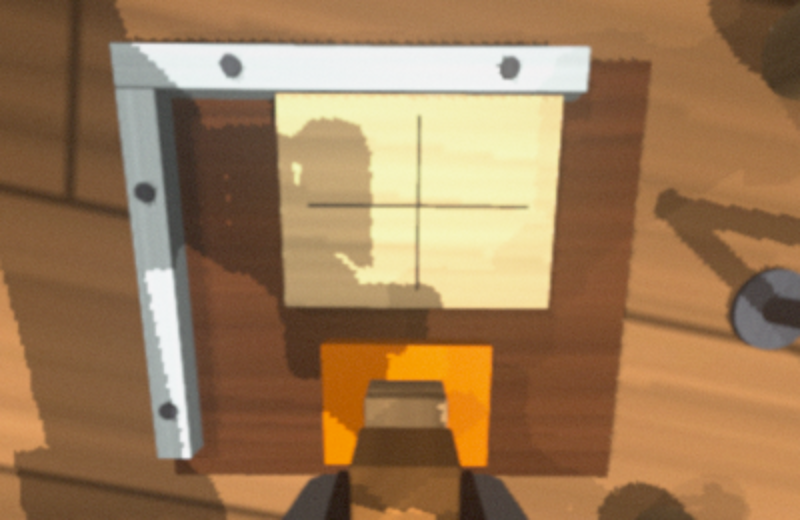

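The blank lies flat against the y-fence with no visible gap, and the pusher hasn't shifted in the grip. Now I'll move around to the -y side.

Request:
play_rows --plan '[0,0,0,0.3,0.41,0,1,0,0,0,0.59,0.81,0,1]'

```text
time: 9.85
position: [0.6055, 0.1231, 0.1923]
orientation: [-3.126, -0.311, 0.004]
contact_force: [1.0, -0.4, -2.0]
gripper_width: 0.0327
gripper_force: 60.0
```

Request:
play_rows --plan '[0,0,0,0.3,0.41,0,1,0,0,0,0.59,0.81,0,1,0,0,0,0.59,0.81,0,1,0,0,0,0.59,0.81,0,1]'

```text
time: 10.25
position: [0.664, 0.0674, 0.191]
orientation: [-3.126, -0.302, 0.007]
contact_force: [-1.0, 0.6, -3.0]
gripper_width: 0.0325
gripper_force: 60.0
```

```bash
python3 go.py .6654 .0681 .13 .194
python3 - <<'E'
from m import *
print(fx(telemetry.observe()['position']))
w=cap('wrist')
g=cv2.cvtColor(w['frame'],cv2.COLOR_RGB2HSV)
k,m,a=blob(w,(17,30,110),(33,150,255),(0,0,320,240))
print(a,cv2.boundingRect(k)); q=cv2.approxPolyDP(k,4,True)[:,0];print(np.c_[q,fx(onz(w,q,.03))])
E
```

```text
t 10.25 pos [0.664  0.0674 0.191 ] yaw 0.19276794169442518 tilt [-0.0043 -0.0011 -1.    ] F [-1.0353  0.5538 -3.0485] grip 0.032474143319735256 59.97641086578369 q7 -1.6685656724758098
units turn [-0.0004  0.0014 -0.0004] shift [ 0.0219 -0.0044  0.763 ]
[ 0.0438 -0.1355]
11893.0 (143, 138, 140, 94)
[[144.     138.       0.0992   0.0626]
 [158.     230.      -0.0094   0.0641]
 [281.     230.      -0.0099  -0.0843]
 [282.     139.       0.0982  -0.0899]]
```

Request:
play_rows --plan '[0,0,0,0.015,0.07,0.4,1,0,0,0,0.015,0.07,0.75,1,0,0,0,0.015,0.07,0.75,1,0,0,0,0.015,0.07,0.75,1]'

```text
time: 10.7
position: [0.6664, 0.0648, 0.1337]
orientation: [-3.125, -0.308, 0.002]
contact_force: [0.0, 0.0, -1.7]
gripper_width: 0.0327
gripper_force: 60.0
```

```bash
python3 go.py .6654 .0681 .13 .194
python3 - <<'E'
from m import *
print(fx(telemetry.observe()['position']))
E
```

```text
t 10.7 pos [0.6664 0.0648 0.1337] yaw 0.19675299468040328 tilt [-0.0014 -0.0014 -1.    ] F [ 0.0263  0.0048 -1.7309] grip 0.03272868649124562 59.97659146785736 q7 -1.6773041958225092
units turn [-0.0004  0.0005  0.0009] shift [-0.0035 -0.0427  0.0467]
[ 0.0456 -0.1385]
```

Request:
play_rows --plan '[0,0,0,0,0,0.05,1,0,0,0,0,-0.06,0.05,1,0,0,0,0,-0.12,0.05,1,0,0,0,0,-0.18,0.05,1,0,0,0,0,-0.24,0.05,1,0,0,0,0,-0.3,0.05,1,0,0,0,0,-0.36,0.05,1,0,0,0,0,-0.42,0.05,1,0,0,0,0,-0.48,0.05,1,0,0,0,0,-0.54,0.05,1,0,0,0,0,-0.6,0.05,1,0,0,0,0,-0.66,0.05,1,0,0,0,0,-0.72,0.05,1,0,0,0,0,-0.74,0.05,1,0,0,0,0,-0.74,0.05,1,0,0,0,0,-0.74,0.05,1]'

```text
time: 12.3
position: [0.6554, 0.1221, 0.1295]
orientation: [-3.125, -0.306, 0.001]
contact_force: [-0.6, -0.7, -1.9]
gripper_width: 0.0325
gripper_force: 60.0
```

```bash
python3 go.py .6654 .0681 .13 .194
python3 - <<'E'
from m import *
print(fx(telemetry.observe()['position']))
w=cap('wrist')
k,m,a=blob(w,(17,30,110),(33,150,255),(0,0,320,240))
q=cv2.approxPolyDP(k,4,True)[:,0];print(np.c_[q,fx(onz(w,q,.03))])
E
```

```text
t 12.3 pos [0.6554 0.1221 0.1295] yaw 0.19507051868384134 tilt [-0.0007 -0.0015 -1.    ] F [-0.5707 -0.6637 -1.8809] grip 0.032467364451424126 59.976489543914795 q7 -1.770979876598605
units turn [-0.0005  0.0002  0.0003] shift [-0.0081  0.6863 -0.007 ]
[ 0.0459 -0.0801]
[[116.     144.       0.0996   0.109 ]
 [132.     239.       0.0064   0.1108]
 [287.     239.       0.0063  -0.0438]
 [281.     229.       0.017   -0.0382]
 [282.     145.       0.0992  -0.0422]]
```

Aligned, with about 10 mm left. I'll advance carefully.

Request:
play_rows --plan '[0,0,0,0,-0.05,0,1,0,0,0,0,-0.09,0,1,0,0,0,0,-0.09,0,1]'

```text
time: 12.65
position: [0.654, 0.1294, 0.1297]
orientation: [-3.126, -0.307, 0.001]
contact_force: [0.9, -0.2, -2.8]
gripper_width: 0.0325
gripper_force: 60.0
```

Request:
play_rows --plan '[0,0,0,0,-0.02,0,1,0,0,0,0,-0.02,0,1]'

```text
time: 12.85
position: [0.654, 0.1301, 0.1298]
orientation: [-3.126, -0.306, 0.0]
contact_force: [0.1, -1.5, -2.4]
gripper_width: 0.0324
gripper_force: 60.0
```

Request:
play_rows --plan '[0,0,0,0,-0.02,0,1,0,0,0,0,-0.02,0,1]'

```text
time: 13.05
position: [0.6537, 0.1318, 0.1298]
orientation: [-3.126, -0.306, 0.001]
contact_force: [0.7, -1.8, -2.4]
gripper_width: 0.0326
gripper_force: 60.0
```

Request:
play_rows --plan '[0,0,0,0,-0.02,0,1,0,0,0,0,-0.02,0,1]'

```text
time: 13.25
position: [0.6533, 0.1335, 0.1298]
orientation: [-3.126, -0.306, 0.0]
contact_force: [0.3, -1.3, -3.2]
gripper_width: 0.0324
gripper_force: 60.0
```

Request:
play_rows --plan '[0,0,0,0,-0.02,0,1,0,0,0,0,-0.02,0,1]'

```text
time: 13.45
position: [0.653, 0.1352, 0.1298]
orientation: [-3.126, -0.306, 0.001]
contact_force: [0.9, -1.0, -1.4]
gripper_width: 0.0326
gripper_force: 60.0
```

Request:
play_rows --plan '[0,0,0,0,-0.02,0,1,0,0,0,0,-0.02,0,1]'

```text
time: 13.65
position: [0.653, 0.1359, 0.1299]
orientation: [3.126, 0.306, -0.0]
contact_force: [0.0, -2.3, -1.3]
gripper_width: 0.0325
gripper_force: 60.0
```

Request:
play_rows --plan '[0,0,0,0,-0.02,0,1,0,0,0,0,-0.02,0,1]'

```text
time: 13.85
position: [0.653, 0.1366, 0.13]
orientation: [3.125, 0.305, 0.0]
contact_force: [1.7, -5.1, -0.4]
gripper_width: 0.0324
gripper_force: 60.1
```

Request:
play_rows --plan '[0,0,0,0,-0.025,0,1,0,0,0,0,-0.025,0,1]'

```text
time: 14.05
position: [0.6529, 0.1375, 0.1302]
orientation: [3.124, 0.304, 0.001]
contact_force: [1.5, -6.7, 0.2]
gripper_width: 0.0326
gripper_force: 60.2
```

Request:
play_rows --plan '[0,0,0,0,0.1,0,1,0,0,0,0,0.25,0,1,0,0,0,0,0.3,-0.4,1,0,0,0,0,0.3,-0.8,1,0,0,0,0,0.3,-0.8,1,0,0,0,0,0.3,-0.8,1]'

```text
time: 14.65
position: [0.6567, 0.1168, 0.194]
orientation: [-3.125, -0.306, -0.001]
contact_force: [-0.4, 0.2, -3.5]
gripper_width: 0.0329
gripper_force: 60.0
```

Run:
```python
from m import *
o=telemetry.observe();print(o['position'],fx(o['position']),o['contact_force'])
w=cap('wrist','w6.png')
k,m,a=blob(w,(17,30,110),(33,150,255),(0,0,400,260))
q=cv2.approxPolyDP(k,4,True)[:,0];print(np.c_[q,fx(onz(w,q,.03))])
cv2.imwrite('pics/w6c.png',cv2.resize(cv2.imread('pics/w6.png')[80:320,70:390],(800,600),interpolation=cv2.INTER_CUBIC))
```

```text
[0.6567 0.1168 0.194 ] [ 0.0462 -0.0856] [-0.3687  0.1582 -3.5246]
[[137.     140.       0.0995   0.1227]
 [152.     231.      -0.009    0.123 ]
 [275.     231.      -0.0092  -0.0267]
 [279.     183.       0.0507  -0.0339]
 [272.     142.       0.0977  -0.0279]
 [282.     141.       0.0989  -0.0392]]
```

Numerically the blank is flush on both faces. I'll nudge x once more to be sure it's still tight after the y push.

Request:
play_rows --plan '[0,0,0,-0.38,-0.4,0,1,0,0,0,-0.77,-0.8,0,1]'

```text
time: 14.9
position: [0.5822, 0.1666, 0.1912]
orientation: [-3.126, -0.301, 0.007]
contact_force: [-0.5, 0.9, -2.8]
gripper_width: 0.0324
gripper_force: 60.0
```

Request:
play_rows --plan '[0,0,0,-0.38,-0.4,0,1,0,0,0,-0.77,-0.8,0,1,0,0,0,-0.77,-0.8,0,1,0,0,0,-0.77,-0.8,0.4,1,0,0,0,-0.77,-0.8,0.8,1,0,0,0,-0.77,-0.8,0.8,1,0,0,0,-0.77,-0.8,0.8,1]'

```text
time: 15.6
position: [0.5104, 0.2177, 0.129]
orientation: [-3.127, -0.306, 0.005]
contact_force: [-0.4, -0.3, -3.7]
gripper_width: 0.0333
gripper_force: 59.9
```

```bash
python3 go.py .6654 .0681 .13 .194;python3 - <<'E'
from m import *
o=telemetry.observe();print(o['position'],fx(o['position']),o['contact_force'])
E
```

```text
t 15.6 pos [0.5104 0.2177 0.129 ] yaw 0.1948578524325681 tilt [-0.0031 -0.0005 -1.    ] F [-0.4159 -0.2518 -3.6531] grip 0.033316690363876925 59.89753603935242 q7 -2.016157303355358
units turn [-0.0001  0.001   0.0003] shift [ 1.5384  2.2102 -0.0181]
[0.5104 0.2177 0.129 ] [-0.0778  0.0418] [-0.4159 -0.2518 -3.6531]
```

Push from -0.078 to -0.042, then slowly.

Request:
play_rows --plan '[0,0,0,0.15,0,-0.01,1,0,0,0,0.3,0,-0.01,1,0,0,0,0.4,0,-0.01,1,0,0,0,0.45,0,-0.01,1,0,0,0,0.45,0,-0.01,1]'

```text
time: 16.1
position: [0.5467, 0.2251, 0.1306]
orientation: [-3.126, -0.305, 0.001]
contact_force: [-0.7, -0.0, -2.2]
gripper_width: 0.0334
gripper_force: 59.9
```

Request:
play_rows --plan '[0,0,0,0.03,0,0,1,0,0,0,0.05,0,0,1,0,0,0,0.05,0,0,1]'

```text
time: 16.4
position: [0.5494, 0.2257, 0.1304]
orientation: [3.127, 0.306, -0.003]
contact_force: [-1.9, -0.5, -1.1]
gripper_width: 0.0331
gripper_force: 59.9
```

Request:
play_rows --plan '[0,0,0,0.02,0,0,1,0,0,0,0.03,0,0,1]'

```text
time: 16.6
position: [0.5515, 0.2261, 0.1305]
orientation: [3.126, 0.306, -0.004]
contact_force: [-5.1, -0.6, 0.6]
gripper_width: 0.0332
gripper_force: 59.9
```

Request:
play_rows --plan '[0,0,0,0.02,0,0,1,0,0,0,0.03,0,0,1]'

```text
time: 16.8
position: [0.5538, 0.2265, 0.1305]
orientation: [3.126, 0.305, -0.005]
contact_force: [-6.1, -1.9, 2.0]
gripper_width: 0.033
gripper_force: 60.0
```

Request:
play_rows --plan '[0,0,0,-0.1,0,0,1,0,0,0,-0.3,0,0,1,0,0,0,-0.35,0,-0.5,1,0,0,0,-0.35,0,-1,1,0,0,0,-0.35,0,-1,1,0,0,0,-0.35,0,-1,1]'

```text
time: 17.4
position: [0.5288, 0.2214, 0.2117]
orientation: [-3.126, -0.305, -0.006]
contact_force: [-0.8, -0.4, -2.6]
gripper_width: 0.0334
gripper_force: 59.9
```

```bash
python3 go.py .55 .144 .2465 0
python3 - <<'E'
from m import *
o=telemetry.observe();print(fx(o['position']))
w=cap('wrist','w7.png')
k,m,a=blob(w,(17,30,110),(33,150,255),(100,0,540,170))
q=cv2.approxPolyDP(k,3,True)[:,0];print(np.c_[q,fx(onz(w,q,.03))])
im=cv2.imread('pics/w7.png')
cv2.imwrite('pics/w7c.png',cv2.resize(im[0:240,170:490],(800,600),interpolation=cv2.INTER_CUBIC))
E
```

```text
t 17.4 pos [0.5288 0.2214 0.2117] yaw 0.19450664287509967 tilt [ 0.0042 -0.0008 -1.    ] F [-0.7891 -0.4195 -2.6415] grip 0.033384567888225976 59.94114339351654 q7 -1.9700165485790704
units turn [-0.0004 -0.0013  0.0619] shift [ 0.0751  1.0004 -0.435 ]
[-0.059   0.0419]
[[248.      40.       0.0999   0.123 ]
 [257.     143.      -0.0092   0.1201]
 [380.     143.      -0.0093  -0.0258]
 [385.      40.       0.0998  -0.0253]]
```

View pics/w7c.png

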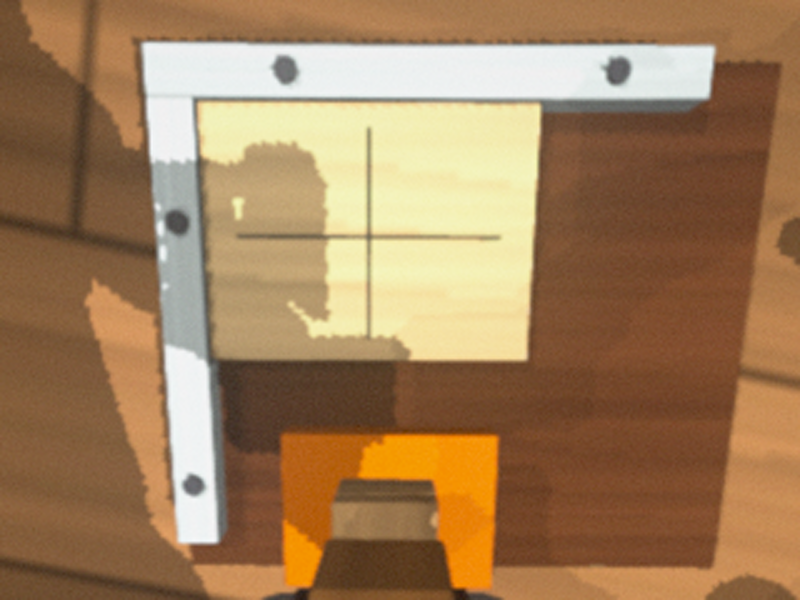

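The blank is tight in the corner against both fences, and the pusher is still square in the grip. On to the rail.

Request:
play_rows --plan '[0,0,0.03,0,0.2,-0.44,1,0,0,0.0619,0.05,0.7,-0.44,1,0,0,0.0619,0.07,1,-0.44,1]'

```text
time: 17.75
position: [0.5494, 0.1409, 0.2449]
orientation: [3.14, -0.005, -0.0]
contact_force: [0.0, -0.1, -2.8]
gripper_width: 0.0334
gripper_force: 59.9
```

Request:
play_rows --plan '[0,0,0,0.04,0.5,0,1,0,0,0,0.04,1,0,1]'

```text
time: 17.95
position: [0.5514, 0.0625, 0.2436]
orientation: [-3.141, -0.002, 0.004]
contact_force: [-0.4, 0.3, -3.1]
gripper_width: 0.0329
gripper_force: 59.9
```

Request:
play_rows --plan '[0,0,0,0.04,0.5,0,1,0,0,0,0.04,1,0,1]'

```text
time: 18.15
position: [0.5544, -0.018, 0.2437]
orientation: [-3.141, -0.001, 0.004]
contact_force: [0.1, 1.0, -2.8]
gripper_width: 0.0331
gripper_force: 59.9
```

Request:
play_rows --plan '[0,0,0,0.04,0.5,0,1,0,0,0,0.04,1,0,1,0,0,0,0.04,1,0,1,0,0,0,0.04,1,0,1]'

```text
time: 18.55
position: [0.5574, -0.0973, 0.2437]
orientation: [-3.141, 0.004, 0.005]
contact_force: [-0.7, 1.2, -3.1]
gripper_width: 0.0333
gripper_force: 59.9
```

```bash
python3 go.py .56 -.11 .2463 0
python3 - <<'E'
from m import *
w=cap('wrist','w8.png');c=cap('top');s=cap('scene')
print('exp green',proj(w,[.628,-.11,.17]),'red',proj(w,[.628,-.298,.17]))
for nm,lo,hi in (('g',(50,80,50),(80,255,255)),('r',(0,180,100),(6,255,255))):
  for n,im in (('w',w),('t',c),('s',s)):
    roi={'w':(0,0,640,240),'t':(340,180,470,198),'s':(100,180,320,320)}[n]
    try:
        k,m,a=blob(im,lo,hi,roi);print(nm,n,m,a,onz(im,m,.177 if n!='s' else .172))
    except Exception as e: print(nm,n,e)
E
```

```text
t 18.55 pos [ 0.5574 -0.0973  0.2437] yaw -0.0023683257420929692 tilt [-0.0031 -0.0009 -1.    ] F [-0.7178  1.2373 -3.0703] grip 0.033299818003711526 59.93670701980591 q7 -1.5234294163824076
units turn [-0.0003  0.001  -0.0008] shift [ 0.0329  0.1592 -0.0324]
exp green [[338.1876 125.5878]] red [[570.9388 123.9115]]
g w [336.8171 128.8438] 991.5 [[ 0.6256 -0.1086  0.177 ]]
g t max() iterable argument is empty
g s [267.7497 225.1935] 158.5 [[ 0.6284 -0.1102  0.172 ]]
r w [573.0115 125.572 ] 1077.0 [[ 0.6269 -0.2944  0.177 ]]
r t [440.9354 189.0129] 64.5 [[ 0.6282 -0.296   0.177 ]]
r s [167.0459 282.0986] 218.0 [[ 0.6288 -0.2984  0.172 ]]
```

Request:
play_rows --plan '[0,0.001,0,0,0.15,-0.03,1,0,0.001,0,0,0.15,-0.03,1,0,0.001,0,0.2,0.15,-0.03,1,0,0.001,0,0.4,0.15,-0.03,1,0,0.001,0,0.4,0.15,-0.03,1]'

```text
time: 19.2
position: [0.5917, -0.1078, 0.248]
orientation: [-3.141, -0.002, -0.006]
contact_force: [-0.0, 0.1, -1.8]
gripper_width: 0.0329
gripper_force: 59.9
```

```bash
python3 go.py .628 -.11 .2463 0
python3 - <<'E'
from m import *
s=cap('scene')
k,m,a=blob(s,(5,200,60),(18,255,255),(150,150,330,300));print(m,a,cv2.boundingRect(k))
p=telemetry.observe()['position']-[0.001,0,.1153]
q=np.array([(sx*.03,sy*.04,z) for z in (0,.02) for sx in (-1,1) for sy in (-1,1)])+p
print(proj(s,q).min(0),proj(s,q).max(0))
E
```

```text
t 19.2 pos [ 0.5917 -0.1078  0.248 ] yaw 0.0010773515761602057 tilt [ 0.004  -0.0007 -1.    ] F [-0.0449  0.1106 -1.7945] grip 0.0328593841231231 59.93961989879608 q7 -1.5128127090224328
units turn [-0.0002 -0.0013  0.0003] shift [0.453  0.0279 0.0235]
[250.2959 223.7914] 147.0 (241, 216, 21, 19)
[232.2417 200.2278] [285.5969 245.6263]
```

Request:
play_rows --plan '[0,0,0,0.15,0.02,0.02,1,0,0,0,0.3,0.02,0.02,1,0,0,0,0.44,0.02,0.02,1,0,0,0,0.44,0.02,0.02,1,0,0,0,0.44,0.02,0.02,1]'

```text
time: 19.75
position: [0.6255, -0.1096, 0.2462]
orientation: [-3.141, -0.001, -0.003]
contact_force: [0.1, 0.2, -2.5]
gripper_width: 0.0334
gripper_force: 59.9
```

Request:
play_rows --plan '[0,0,0,0,0,0.1,1,0,0,0,0,0,0.2,1,0,0,0,0,0,0.3,1,0,0,0,0,0,0.3,1]'

```text
time: 20.15
position: [0.6243, -0.1097, 0.2206]
orientation: [-3.141, -0.001, 0.001]
contact_force: [-0.6, -0.5, -3.5]
gripper_width: 0.0329
gripper_force: 59.9
```

```bash
python3 go.py .628 -.11 .2143 0
```

```text
t 20.15 pos [ 0.6243 -0.1097  0.2206] yaw 0.00033190331624595557 tilt [-0.0006 -0.0009 -1.    ] F [-0.6015 -0.5278 -3.4879] grip 0.03293249910349401 59.94036912918091 q7 -1.5265349239952748
units turn [-0.0003  0.0002  0.0001] shift [0.0469 0.0043 0.0793]
```

Request:
play_rows --plan '[0,0,0,0.03,0,0.03,1,0,0,0,0.03,0,0.06,1,0,0,0,0.03,0,0.06,1]'

```text
time: 20.45
position: [0.6279, -0.1097, 0.2175]
orientation: [-3.141, -0.001, -0.004]
contact_force: [-0.3, -0.7, -3.4]
gripper_width: 0.0332
gripper_force: 59.9
```

Request:
play_rows --plan '[0,0,0,0,0,0.02,1,0,0,0,0,0,0.02,1]'

```text
time: 20.65
position: [0.6279, -0.1097, 0.2161]
orientation: [-3.141, -0.001, -0.004]
contact_force: [0.7, -0.6, -3.4]
gripper_width: 0.0336
gripper_force: 59.9
```

Request:
play_rows --plan '[0,0,0,0,0,0.02,1,0,0,0,0,0,0.02,1]'

```text
time: 20.85
position: [0.6279, -0.1097, 0.2144]
orientation: [-3.141, -0.001, -0.004]
contact_force: [-0.5, 1.0, -2.4]
gripper_width: 0.0332
gripper_force: 59.9
```

Request:
play_rows --plan '[0,0,0,0,0,0.015,1,0,0,0,0,0,0.015,1]'

```text
time: 21.05
position: [0.6279, -0.1097, 0.2132]
orientation: [-3.141, -0.001, -0.004]
contact_force: [0.1, 0.2, -2.3]
gripper_width: 0.033
gripper_force: 59.9
```

Request:
play_rows --plan '[0,0,0,0,0,0.015,1,0,0,0,0,0,0.015,1]'

```text
time: 21.25
position: [0.6279, -0.1097, 0.212]
orientation: [-3.141, -0.001, -0.004]
contact_force: [-0.3, -0.3, -2.1]
gripper_width: 0.0331
gripper_force: 59.9
```

Request:
play_rows --plan '[0,0,0,0,0,0.015,1,0,0,0,0,0,0.015,1]'

```text
time: 21.45
position: [0.6279, -0.1097, 0.2108]
orientation: [-3.141, -0.001, -0.004]
contact_force: [-0.2, -0.8, -3.1]
gripper_width: 0.0331
gripper_force: 59.9
```

Request:
play_rows --plan '[0,0,0,0,0,0.015,1,0,0,0,0,0,0.015,1]'

```text
time: 21.65
position: [0.6279, -0.1097, 0.2096]
orientation: [-3.141, -0.001, -0.004]
contact_force: [-0.2, 0.7, -2.0]
gripper_width: 0.0329
gripper_force: 59.9
```

Request:
play_rows --plan '[0,0,0,0,0,0.015,1,0,0,0,0,0,0.015,1]'

```text
time: 21.85
position: [0.6282, -0.1097, 0.2093]
orientation: [-3.141, -0.001, -0.005]
contact_force: [-0.6, 0.3, 1.4]
gripper_width: 0.0332
gripper_force: 60.0
```

```bash
python3 go.py .628 -.11 .2143 0
python3 - <<'E'
from m import *
s=cap('scene','s9.png'); w=cap('wrist','w9.png'); p=telemetry.observe()['position']
# foot in wrist view: orange extents vs prediction
g=hsv(w);m=cv2.inRange(g,(8,200,90),(20,255,255));m[240:]=0
n,l,st,ct=cv2.connectedComponentsWithStats(m);print([list(x) for x in st[1:] if x[4]>60])
for dz in (.1153,.112,.109):
  q=np.array([(sx*.03,sy*.04,.02) for sx in (1,-1) for sy in (1,-1)])+p-[.001,0,dz];print(dz,proj(w,q).round(1).tolist())
E
```

```text
t 21.85 pos [ 0.6282 -0.1097  0.2093] yaw 0.00040805928060068023 tilt [ 0.0034 -0.0003 -1.    ] F [-0.5638  0.2581  1.4139] grip 0.03319173646891066 59.952290654182434 q7 -1.529837806575836
units turn [-0.0001 -0.0011  0.0001] shift [-0.0022  0.0035 -0.0631]
[[np.int32(283), np.int32(171), np.int32(86), np.int32(45), np.int32(2119)]]
0.1153 [[279.7, 172.1], [365.8, 172.2], [282.0, 232.7], [363.4, 232.7]]
0.112 [[279.2, 172.7], [366.3, 172.7], [281.6, 233.9], [363.8, 233.9]]
0.109 [[278.8, 173.3], [366.8, 173.3], [281.2, 235.0], [364.2, 235.1]]
```

The bar is resting on the rail: Fz turned positive at TCP z 0.209. Now slide towards the red band with light contact.

Request:
play_rows --plan '[0,0,0,0,0.1,-0.005,1,0,0,0,0,0.3,-0.005,1,0,0,0,0,0.5,-0.005,1,0,0,0,0,0.7,-0.005,1,0,0,0,0,0.8,-0.005,1]'

```text
time: 22.45
position: [0.628, -0.1766, 0.2092]
orientation: [3.142, -0.004, 0.005]
contact_force: [-0.2, 3.5, 3.2]
gripper_width: 0.0335
gripper_force: 59.9
```

Request:
play_rows --plan '[0,0,0,0,0.2,0,1,0,0,0,0,0.4,0,1,0,0,0,0,0.6,0,1,0,0,0,0,0.8,0,1,0,0,0,0,0.8,0,1]'

```text
time: 22.95
position: [0.6278, -0.2428, 0.2093]
orientation: [3.138, -0.006, 0.006]
contact_force: [0.3, -2.8, 4.1]
gripper_width: 0.0329
gripper_force: 60.0
```

Request:
play_rows --plan '[0,0,0,0,0.2,0,1,0,0,0,0,0.4,0,1,0,0,0,0,0.5,0,1,0,0,0,0,0.5,0,1,0,0,0,0,0.5,0,1]'

```text
time: 23.45
position: [0.6279, -0.2805, 0.2093]
orientation: [3.139, -0.001, 0.005]
contact_force: [0.9, -1.4, 4.2]
gripper_width: 0.0332
gripper_force: 60.0
```

```bash
python3 go.py .628 -.297 .2093 0
python3 - <<'E'
from m import *
w=cap('wrist','w10.png'); s=cap('scene','s10.png')
for im,n,roi in ((w,'w',(200,80,450,240)),(s,'s',(100,240,260,330))):
  m=cv2.inRange(hsv(im),(0,170,90),(6,255,255));r=m*0;r[roi[1]:roi[3],roi[0]:roi[2]]=1;m*=r
  k,l,st,ct=cv2.connectedComponentsWithStats(m);print(n,'red',[(list(map(int,a)),b.round(1)) for a,b in zip(st[1:],ct[1:]) if a[4]>8])
m=cv2.inRange(hsv(w),(8,200,90),(20,255,255));m[240:]=0
k,l,st,ct=cv2.connectedComponentsWithStats(m);print('foot',[list(map(int,x)) for x in st[1:] if x[4]>60])
print('exp red ends w',proj(w,[[.627,-.272,.17],[.627,-.322,.17]]))
a=cv2.resize(w['frame'][80:280,200:450],(600,480));b=cv2.resize(s['frame'][180:330,80:280],(640,480))
cv2.imwrite('pics/w10c.png',np.hstack([a,b])[:,:,::-1])
E
```

```text
t 23.45 pos [ 0.6279 -0.2805  0.2093] yaw -0.0008834468155592319 tilt [ 0.0034  0.0022 -1.    ] F [ 0.8595 -1.3543  4.1718] grip 0.033209777674399976 59.97145056724548 q7 -1.2659450202427873
units turn [ 0.0007 -0.0011 -0.0003] shift [ 0.0011  0.2068 -0.0001]
w red [([218, 80, 39, 26, 844], array([237.8,  90.9])), ([346, 214, 29, 19, 469], array([360.8, 222.3]))]
s red [([151, 281, 18, 14, 142], array([159.4, 287.2])), ([238, 300, 18, 19, 243], array([245.9, 308.2]))]
foot [[282, 170, 87, 44, 2634]]
exp red ends w [[311.8234 222.2897]
 [376.1492 222.1837]]
```

Run:
```python
from m import *
w=cap('wrist');p=telemetry.observe()['position']
print(p,'foot L/R',onz(w,[(281.5,172),(369,172)],.119)[:,1],'red right',onz(w,[(375.5,222)],.17),'bar edge',onz(w,[(345.5,222)],.195),onz(w,[(345.5,222)],.187))
c=cap('top');g=hsv(c)
print('top row hues');print([(u,tuple(int(v) for v in g[189,u])) for u in range(424,462)])
```

```text
[ 0.6279 -0.2803  0.2092] foot L/R [-0.243  -0.3229] red right [[ 0.6271 -0.3214  0.17  ]] bar edge [[ 0.6357 -0.296   0.195 ]] [[ 0.633  -0.2967  0.187 ]]
top row hues
[(424, (90, 6, 120)), (425, (60, 3, 82)), (426, (102, 11, 114)), (427, (110, 7, 114)), (428, (98, 9, 113)), (429, (114, 13, 97)), (430, (105, 6, 90)), (431, (20, 23, 68)), (432, (22, 177, 52)), (433, (19, 88, 49)), (434, (115, 28, 55)), (435, (110, 14, 53)), (436, (135, 19, 53)), (437, (135, 19, 53)), (438, (108, 25, 52)), (439, (108, 25, 51)), (440, (90, 16, 49)), (441, (102, 26, 50)), (442, (113, 20, 51)), (443, (120, 27, 47)), (444, (90, 14, 54)), (445, (90, 4, 57)), (446, (0, 54, 71)), (447, (176, 68, 82)), (448, (179, 112, 109)), (449, (179, 134, 137)), (450, (179, 103, 134)), (451, (0, 21, 123)), (452, (101, 22, 130)), (453, (105, 16, 129)), (454, (101, 16, 125)), (455, (103, 18, 130)), (456, (99, 14, 126)), (457, (107, 14, 132)), (458, (96, 17, 77)), (459, (86, 62, 29)), (460, (90, 60, 34)), (461, (94, 52, 39))]
```

Request:
play_rows --plan '[0,0,0,0,0.1,0,1,0,0,0,0,0.19,-0.005,1,0,0,0,0,0.19,-0.01,1,0,0,0,0,0.19,-0.01,1]'

```text
time: 24.05
position: [0.6281, -0.292, 0.2092]
orientation: [-3.14, -0.002, -0.004]
contact_force: [0.9, 1.9, 3.8]
gripper_width: 0.0331
gripper_force: 59.9
```

```bash
cat > chk.py <<'E'
from m import *
w=cap('wrist');o=telemetry.observe();print(o['position'],o['contact_force'],o['gripper_width'])
m=cv2.inRange(hsv(w),(0,170,90),(6,255,255));m[:200]=0;m[300:]=0;m[:,:200]=0;m[:,450:]=0
k,l,st,ct=cv2.connectedComponentsWithStats(m)
for a in st[1:]:
  if a[4]>8: print('red',a,onz(w,[(a[0]-.5,a[1]+a[3]/2),(a[0]+a[2]-.5,a[1]+a[3]/2)],.17)[:,:2])
m=cv2.inRange(hsv(w),(8,200,90),(20,255,255));m[240:]=0
k,l,st,ct=cv2.connectedComponentsWithStats(m)
for a in st[1:]:
  if a[4]>60: P=onz(w,[(a[0]-.5,a[1]),(a[0]+a[2]-.5,a[1])],.119);print('foot',a,P,P[:,1].mean())
E
python3 chk.py
```

```text
[ 0.6281 -0.292   0.2092] [0.5963 2.7532 3.0713] 0.0333235137667992
red [295 214   6  15  49] [[ 0.6277 -0.2699]
 [ 0.6277 -0.2745]]
red [345 214  15  18 199] [[ 0.6266 -0.3088]
 [ 0.6266 -0.3204]]
foot [ 282  170   87   45 2633] [[ 0.6598 -0.2542  0.119 ]
 [ 0.6599 -0.3334  0.119 ]] -0.29383702944346873
```

Request:
play_rows --plan '[0,0,0,0,0.01,-0.015,1,0,0,0,0,0.01,-0.015,1,0,0,0,0,0.01,-0.015,1]'

```text
time: 24.4
position: [0.627, -0.2945, 0.2097]
orientation: [-3.141, 0.001, -0.001]
contact_force: [-0.1, -1.4, -2.5]
gripper_width: 0.0333
gripper_force: 59.9
```

```bash
python3 chk.py
```

```text
[ 0.6272 -0.2943  0.2099] [ 1.0659  1.2826 -2.4236] 0.03315321675292487
red [292 213  10  18 115] [[ 0.626  -0.2701]
 [ 0.626  -0.2779]]
red [346 213  10  18 143] [[ 0.626  -0.3121]
 [ 0.626  -0.3199]]
foot [ 283  171   86   42 2547] [[ 0.6576 -0.2578  0.119 ]
 [ 0.6576 -0.3363  0.119 ]] -0.29701401510564673
foot [350 231  16   5  67] [[ 0.5992 -0.3203  0.119 ]
 [ 0.5992 -0.3358  0.119 ]] -0.3280718116841272
```

The red shows 10 px on each side of the bar, so it's centred and just off the rail's top. I'll lower it a touch and release.

Request:
play_rows --plan '[0,0,0,0,0,0.008,1,0,0,0,0,0,0.008,1,0,0,0,0,0,0.008,0.55,0,0,0,0,0,0.008,0.5,0,0,0,0,0,0.008,0.4,0,0,0,0,0,0.008,0.3,0,0,0,0,0,0.008,0.3,0,0,0,0,0,0.008,0.3]'

```text
time: 25.25
position: [0.6281, -0.2937, 0.2104]
orientation: [-3.141, -0.001, -0.005]
contact_force: [0.5, -0.3, -0.2]
gripper_width: 0.0645
gripper_force: 0.0
```

```bash
python3 chk.py
```

```text
[ 0.6281 -0.2937  0.2103] [0.1599 0.2047 0.4124] 0.06457908325271862
red [293 214   9  18 117] [[ 0.6262 -0.27  ]
 [ 0.6262 -0.277 ]]
red [346 214  11  18 144] [[ 0.6262 -0.3114]
 [ 0.6262 -0.32  ]]
foot [ 281  170   87   44 2640] [[ 0.6597 -0.2551  0.119 ]
 [ 0.6597 -0.3346  0.119 ]] -0.29484378313547444
```

Released and hanging in the centre. Retreat straight up slowly.

Request:
play_rows --plan '[0,0,0,0,0,-0.15,0.2,0,0,0,0,0,-0.4,0.2,0,0,0,0,0,-0.8,0.2,0,0,0,0,0,-1,0.2,0,0,0,0,0,-1,0.2]'

```text
time: 25.8
position: [0.6294, -0.2943, 0.2945]
orientation: [3.139, 0.001, 0.014]
contact_force: [0.1, -0.3, 0.4]
gripper_width: 0.0738
gripper_force: 0.0
```

Request:
play_rows --plan '[0,0,0,-0.6,0,-0.5,0.2,0,0,0,-1,0,-0.8,0.2,0,0,0,-1,0,-0.8,0.2,0,0,0,-1,0,-0.8,0.2,0,0,0,-1,0,-0.8,0.2,0,0,0,-1,0,-0.8,0.2,0,0,0,-1,0,-0.8,0.2,0,0,0,-1,0,-0.8,0.2]'

```text
time: 26.6
position: [0.548, -0.2934, 0.3529]
orientation: [-3.14, -0.002, -0.002]
contact_force: [0.4, 0.2, -0.0]
gripper_width: 0.0736
gripper_force: 0.0
```

Run:
```python
from m import *
w=cap('wrist');c=cap('top');s=cap('scene','s11.png');o=telemetry.observe();print(o['position'],o['time'])
m=cv2.inRange(hsv(w),(0,170,90),(6,255,255));
k,l,st,ct=cv2.connectedComponentsWithStats(m)
for a in st[1:]:
  if a[4]>12: print('red',a,onz(w,[(a[0]-.5,a[1]+a[3]/2),(a[0]+a[2]-.5,a[1]+a[3]/2)],.17)[:,:2])
m=cv2.inRange(hsv(w),(8,200,90),(20,255,255))
k,l,st,ct=cv2.connectedComponentsWithStats(m)
for a in st[1:]:
  if a[4]>60: print('foot',a,onz(w,[(a[0],a[1]),(a[0]+a[2],a[1]+a[3])],.119)[:,:2])
k,m,a=blob(c,(15,40,100),(32,170,255),(205,165,305,240));q=cv2.boxPoints(cv2.minAreaRect(k));print('blank',fx(onz(c,q,.03)))
a=cv2.resize(s['frame'][140:340,80:480],(800,400));cv2.imwrite('pics/fin.png',a[:,:,::-1])
for p in ((330,149),(335,253),(403,160)): print(hsv(c)[p[1],p[0]])
t0=cv2.imread('pics/top0.png')[:,:,::-1].astype(int)
for r in ((315,138,345,164),(322,240,350,268),(390,145,420,176)): print('diff',np.abs(t0-c['frame'])[r[1]:r[3],r[0]:r[2]].mean())
```

```text
[ 0.5478 -0.2937  0.3536] 26.75
red [242  10  26  30 569] [[ 0.7206 -0.2061]
 [ 0.7207 -0.234 ]]
red [342 111   4  13  46] [[ 0.6262 -0.3151]
 [ 0.6262 -0.3197]]
red [303 112   4  12  34] [[ 0.6256 -0.2697]
 [ 0.6256 -0.2744]]
foot [294  93  61  19 540] [[ 0.6569 -0.256 ]
 [ 0.6335 -0.3358]]
foot [294 124  17  16 215] [[ 0.6182 -0.255 ]
 [ 0.5974 -0.2775]]
foot [337 124  17  17 231] [[ 0.6183 -0.3123]
 [ 0.5961 -0.3357]]
blank [[ 0.1033  0.1232]
 [ 0.1018 -0.0306]
 [-0.0103 -0.0303]
 [-0.0087  0.1216]]
[ 13 144  62]
[ 12 148  93]
[ 60   8 133]
diff 12.247435897435897
diff 5.437074829931973
diff 5.401792114695341
```

```bash
python3 -c "
from plant import job_done;print(job_done())"
```

```text
the job is handed in; nothing more can be done
None
```

I handed the job in at about 27 s: the blank measured flush against both fences, and the push block was hooked on at the green band, slid along and left hanging centred on the red band. The glue and bamboo pieces were never approached; the only check after the move was a rough image comparison, with a larger change at the tall bamboo that I put down to shadow.

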